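Close the mould box with its front board

ROBOT

A 6-joint arm with a two-finger parallel gripper is mounted at the origin on a cart in front of the work surface, level with it; the furniture and walls round the work are solid. World frame = base frame: x ahead of the robot, y to its left, z up, the work surface at z = 0. Lengths are in m, angles in rad, forces in N, time in s.
With the tool pointing down it reaches from about 0.35 to 0.975 m from the base axis. Payload 4.9 kg.
Tool frame: the origin (TCP) lies at the very end of the fingers, on their centre line; the grasp point (between the pads) lies 19 mm behind it; z points along the fingers, y is the line along which they close (so a half turn about z gives the same grasp; the last joint's range is limited). The gripper opens to 85 mm and grips with 20 to 120 N. Pads are 22 mm wide; open, the fingers measure 114 mm over their backs; the gripper's body (76 mm by 85 mm) begins 54 mm behind the grasp point. The pads swing forward as they close: fully open they stand 13 mm farther back than shut.
Start: joints at [-0.119, 0.053, 1.613, -0, 1.476, -0.119], TCP at [0.625, 0, 0.231] pointing down, gripper open.
Joint ranges: [-3.01, 3.01], [-1.01, 2.22], [0.06, 2.58], [-1.02, 4.17], [0.09, 2.62], [-3.14, 3.14]. Speed limits (rad/s): [2.57, 2.57, 3.14, 3.14, 3.14, 3.14].

INTERFACE

Orientations are given as a unit quaternion [w, x, y, z].
In Python, from plant import monitor, vision, manip gives the robot as it stands. The module is installed in compiled form; this text tells all that it offers.
- The arm moves only by the tool arm_command, never from a script. Its argument "rows" is a list of rows, each a list of 3 entries, a list of its own where there are three numbers: the finger opening in mm, from 0 to 85.4, then the shift along the world's x, y, z in units of 30 cm (1.0 is 30 cm), then the turn, a rotation vector about the world's x, y, z in units of pi/2 rad (1.0 is pi/2 rad). In form: [[claw, [x, y, z], [wx, wy, wz]], ...]. A call has 1 to 12 rows; each row is the pose to reach, as a shift and turn from the pose commanded when the call began; what a row does not reach only later rows make up. A row lasts 1/12 s, in which the tool goes at most 41.7 mm and 7.16 degrees, less where a joint would pass 70% of its speed; a pose out of reach is approached as far as the arm can. A call with a number of a shift or a turn outside -1 to 1 is refused whole. A call with a gripper value outside its range is refused whole. The fingers move at their own pace and stop on an object; the grip force is fixed at half the most. Time passes only in rows, so rows that repeat a pose let the fingers close. It gives the time, the measured TCP pose, the force, the opening and the grip force at its end, in the units of the state.
- monitor.state(): the state, without advancing time (a new reading comes with each control period).
- vision.grab_frame(name): name is "scene" or "side" or "wrist"; returns a dict with "color" (480x640x3 uint8, red, green, blue), "z_map" (480x640 float32, m along the optical axis (not along the pixel's ray), 0 where there is no reading), "mtx" (3x3 intrinsics, pixels), "k1" (the pictures are not rectified: a ray, as slopes to the right and down, at radius r is drawn at 1 + k1 r^2 times it, then the intrinsics apply), "R" (3x3) and "t" (3): a world point X has camera coordinates R X + t. Camera axes: x right, y down, z forward; pixel columns grow to the right and rows downward; lengths in m; the calibration is good to about 2 mm. A picture is of the moment at which its call begins.
- manip.job_done(): hands the job in; it is judged then, once.
The state is a dict: "time": time; "joint_pos": joint angles; "joint_vel": joint speeds; "joint_efforts": joint torques, N m; "tool_pos": TCP position; "tool_rot": TCP orientation; "contact_force": force on the tool from outside, world axes, zero at the start; "ft_torque": the same for the moment, N m; "gripper_width": opening from 0.0 (shut) to 1.0 (fully open); "grasp_force": force on a finger pad.
Only numpy, scipy, OpenCV 4.12 (cv2) and the standard library are available. Lean on these libraries where they do the work, as an engineer would, in place of code of your own. Each camera call takes 0.05 s, during which the arm holds its last target. There are 200 camera calls.

TASK

The glass fish standing in the small plywood mould box is to be moulded, but the box still lacks its front wall. Pull the drawer of the little wooden chest well open, take out the longer of the two boards that stand in it and slide it down the two upright grooves at the open front of the box until it sits fully home on the base, lowering it gently rather than dropping it. Leave the short board in the drawer, and do not disturb the glass fish or the glass beetle beside the box.

Things in the scene. Friction and masses are not known exactly. Their poses are not given: they have to be found in the camera images.
- chest_drawer0 (a joint): how far the single drawer of the low wooden chest is pulled out, in m: 0 shut, 0.165 at its stop; light friction. The fixed chest is 200 mm deep, 240 mm wide, 130 mm high; a roll of tape and a glass cup stand on the rear of its top. The drawer's front panel is 15 mm thick, its top at z = 118 mm, the drawer's side rims at z = 108 mm. Pull it out by 140 mm or more to get at both boards
- chest_drawer0_handle (a point): centre of the drawer's bar handle: a level round steel bar, 11 mm thick, 120 mm long, along this point's y, its axis 35 mm in front of the drawer front and 38 mm below the chest's top (z = 92 mm), on two posts 51 mm either side of this point. Axes as the chest's: x from front to back, so the drawer slides out along -x, z up
- drawer_floor (a point): point on the drawer's inner floor midway between the two boards, 22 mm above the bench; moves with the drawer, axes as the chest's. Two pairs of battens, 40 mm high, 6 mm thick, 15 mm apart, run across the drawer at x = -27 mm and x = +27 mm from here; one board stands on edge between each pair. The drawer is 198 mm wide inside
- gate_board: the longer board, plain plywood: 12 mm thick (its x), 150 mm long (its y), 85 mm high (its z), the two lower corners bevelled by 4 x 6 mm; 0.12 kg or so. Origin at the centre of its underside. Stands on edge in the drawer, in either place, across the drawer; fits the grooves of the mould box either way round
- short_board: the shorter board, same plywood and section: 12 x 112 x 85 mm, otherwise like the longer one; it stands in the other place in the drawer and is too short for the grooves
- mould_box: plywood box with open top and front (towards its -x) on a white base board, 200 x 226 x 12 mm, fixed. Origin: centre of its underside. Walls 85 mm high on the base (tops at z = 97 mm), side walls 138 mm apart inside; near the front end each has one upright groove 15 mm wide (x), 8 mm deep (y), 154 mm from groove bottom to groove bottom, with 4 x 6 mm lead-in bevels at the top
- box_seat (a point): point on the base board midway between the two grooves, where the centre of the long board's underside belongs; 12 mm above the bench, axes as the mould box's (y from groove to groove). Fully home, the board's top edge is flush with the side walls
- glass_fish: clear glass fish paperweight, 83 x 53 x 43 mm, standing loose on the base inside the mould box, lengthwise across it, at least 35 mm behind the board's place; origin at the centre of its underside
- glass_beetle_1: clear glass beetle, 117 x 123 x 48 mm, standing on the bench right of the mould box; origin at the centre of its underside

How it is judged:
On the way, in this order (a step that is already met when the one before it is completed fails the run):
1. the drawer is pulled out by more than 70 mm (value of joint chest_drawer0 above 0.07 m), for 0.2 s.
2. the long board is lifted clear of the drawer (height (world z) of gate_board above 0.1 m), for 0.1 s.
At the end, for the whole second after the job is handed in: the long board is at rest in both grooves: underside within 4 mm of the base in height, 4 mm of the groove line, 6 mm of the middle; upright within 0.08 rad, in line within 0.06 rad; the short board still stands on the drawer's floor (15 mm, 0.25 rad). The drawer may stay open (x of gate_board in the frame of box_seat between -0.004 and 0.004 m and y of gate_board in the frame of box_seat between -0.006 and 0.006 m and z of gate_board in the frame of box_seat between -0.004 and 0.004 m and angle between the y axis of gate_board and the y axis of box_seat, either way round below 0.06 rad and angle between gate_board's own z axis and vertical below 0.08 rad and linear speed of gate_board below 0.02 m/s and z of short_board in the frame of drawer_floor below 0.015 m and angle between short_board's own z axis and vertical below 0.25 rad and x of short_board in the frame of drawer_floor between -0.04 and 0.04 m and horizontal distance between short_board and drawer_floor below 0.11 m); the robot touches nothing.
It fails at once if the glass fish is shifted by more than 12 mm or tipped over (distance of glass_fish from where it was at the start of the episode above 0.012 m or angle between glass_fish's own z axis and vertical above 0.3 rad).
It fails at once if the long board is dropped: it falls down the grooves at more than 0.5 m/s (horizontal distance between gate_board and box_seat below 0.02 m and z of gate_board in the frame of box_seat below 0.08 m and linear speed of gate_board above 0.5 m/s).
It fails at once if the glass beetle beside the box is shifted by more than 30 mm (distance of glass_beetle_1 from where it was at the start of the episode above 0.03 m).
It also fails if it takes over 51 s, if anything falls off the work surface, if the arm or the gripper's body presses on something with over 40 N, if the wrist force passes 120 N, or if a joint passes its speed limit or range.

## Working session

There is one attempt and no reset: what is moved stays moved. The work goes in short steps, Python scripts to look and compute and a tool call to move; the robot and the scene stay as the last step left them, time stands still between calls to the robot, and variables do not carry over. Pictures are saved under pics/ and viewed, at most 10 in all, crops included, and the job is handed in when it is done.

Besides the shell and the picture viewer there is one more tool, called after "Call:" by a JSON object that holds its "api" and its "payload", one argument or row to a line. arm_command: Moves the arm, as the interface text tells. Shifts and turns lie within -1 to 1; 1 stands for 30 cm of shift or pi/2 rad of turn. Its arguments: {"type":"object","properties":{"rows":{"type":"array"}},"required":["rows"]}

```bash
mkdir -p pics; cat > h.py <<'E'
import numpy as np, cv2, pickle
from plant import monitor, vision, manip
def grab(n,save=None):
    f=vision.grab_frame(n)
    if save:
        cv2.imwrite(f'pics/{save}.png',f['color'][:,:,::-1]); pickle.dump(f,open(f'pics/{save}.pkl','wb'))
    return f
def load(s): return pickle.load(open(f'pics/{s}.pkl','rb'))
def slopes(f,uv):
    uv=np.asarray(uv,float).reshape(-1,2); K=f['mtx']
    d=np.stack([(uv[:,0]-K[0,2])/K[0,0],(uv[:,1]-K[1,2])/K[1,1]],1); s=d.copy()
    for _ in range(20): s=d/(1+f['k1']*(s**2).sum(1,keepdims=True))
    return s
def ray(f,uv):
    s=slopes(f,uv); R=np.array(f['R']); t=np.array(f['t'])
    return -R.T@t, np.c_[s,np.ones(len(s))]@R
def plane(f,uv,z):
    c,d=ray(f,uv); return c+d*((z-c[2])/d[:,2])[:,None]
def depth(f,uv):
    c,d=ray(f,uv); u=np.asarray(uv).reshape(-1,2).round().astype(int)
    return c+d*f['z_map'][u[:,1],u[:,0]][:,None]
def tri(f1,p1,f2,p2):
    c1,d1=ray(f1,p1);c2,d2=ray(f2,p2);d1=d1[0];d2=d2[0]
    s=np.linalg.lstsq(np.c_[d1,-d2],c2-c1,rcond=None)[0]
    a,b=c1+d1*s[0],c2+d2*s[1]; return (a+b)/2,np.linalg.norm(a-b)
def cloud(f):
    v,u=np.mgrid[0:480,0:640]; P=depth(f,np.c_[u.ravel(),v.ravel()]).reshape(480,640,3)
    P[f['z_map']==0]=np.nan; return P
E
python3 - <<'E'
from h import *
np.set_printoptions(precision=4,suppress=True)
for n in ['scene','side','wrist']:
    f=grab(n,n+'0'); print(n,-f['R'].T@f['t'],f['R'][2],f['mtx'][0,0],f['k1'])
print(monitor.state())
a=[cv2.imread(f'pics/{n}0.png') for n in ['scene','side','wrist']]
E
```

```text
scene [-0.2724 -0.3594  1.1893] [ 0.6208  0.1695 -0.7655] 559.5473031392138 -0.10616575204204932
side [0.0475 0.6976 0.9298] [ 0.4527 -0.6199 -0.6409] 604.8923729952957 -0.09274214725594815
wrist [0.6252 0.0775 0.3725] [-0.0023 -0.2994 -0.9541] 427.68422284041947 0.026921842545950314
{'time': 0.15, 'joint_pos': array([-0.119 ,  0.0532,  1.614 ,  0.    ,  1.476 , -0.119 ]), 'joint_vel': array([-0.0009, -0.0021, -0.0025,  0.0007,  0.0015,  0.0007]), 'joint_efforts': array([  0.0005, -39.4242, -37.0722,  -0.0001,   0.0046,   0.0001]), 'tool_pos': array([0.6245, 0.0001, 0.2303]), 'tool_rot': array([-0.0007,  0.7071,  0.7071, -0.0005]), 'contact_force': array([-0.4795,  0.3809,  0.7462]), 'ft_torque': array([ 0.0229, -0.0026,  0.0272]), 'grasp_force': 0.0, 'gripper_width': 1.0011704961304086}
```

View pics/scene0.png

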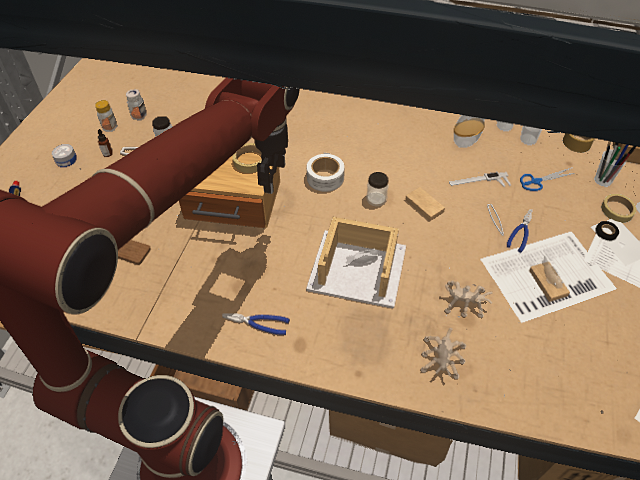

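View pics/side0.png

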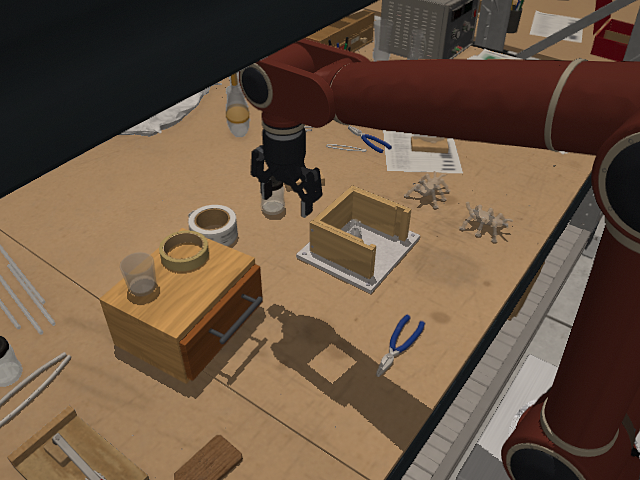

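The scene view shows the chest at left (handle from about (194,208) to (238,214)) and the box at centre (320–405, 220–305). In the side view the handle runs from (222,336) to (261,299), and the box front with its grooves is near (375,245)–(408,210). Next I measure the handle, chest and box walls.

```bash
python3 - <<'E'
from h import *
np.set_printoptions(precision=4,suppress=True)
S,D=load('scene0'),load('side0')
for a,b in [((194,208),(261,299)),((238,214),(222,336))]: pass
# side camera is on +y side: its left-lower handle end (222,336) is +y end
for a,b in [((194,208),(222,336)),((238,214),(261,299))]:
    print(tri(S,a,D,b))
for n,f in (('scene',S),('side',D)):
    P=cloud(f); x,y,z=[P[...,i] for i in range(3)]; c=f['color'].astype(int); sat=c.max(2)-c.min(2)
    for nm,m in {'handle':(abs(z-.093)<.012)&(sat<40)&(x>.3)&(x<.75)&(y>.05)&(y<.5),
              'top':(abs(z-.13)<.006)&(sat>50)&(x>.4)&(x<.9)&(y>.05)&(y<.5),
              'walls':(abs(z-.097)<.006)&(sat>40)&(x>.4)&(x<.9)&(y<.05)&(y>-.35),
              'base':(abs(z-.012)<.006)&(sat<40)&(c.min(2)>130)&(x>.4)&(x<.9)&(y<.05)&(y>-.35)}.items():
        k,l,st,ce=cv2.connectedComponentsWithStats(m.astype(np.uint8)); i=1+st[1:,4].argmax() if k>1 else 0
        mm=m if nm in('walls','base') else l==i
        Q=P[mm]; 
        if len(Q)<10: print(n,nm,len(Q)); continue
        r=cv2.minAreaRect((Q[:,:2]*1000).astype(np.float32)); print(n,nm,len(Q),Q.mean(0),'rect',r, cv2.boxPoints(r).tolist())
E
```

```text
(array([0.5959, 0.2261, 0.1056]), np.float64(0.003884827428165448))
(array([0.6075, 0.1081, 0.0982]), np.float64(0.009963099583818255))
scene handle 246 [0.6055 0.1676 0.0957] rect ((614.57958984375, 168.33383178710938), (47.4932975769043, 125.82661437988281), 3.918365001678467) [[586.5892333984375, 229.4773406982422], [595.1876220703125, 103.94486236572266], [642.5699462890625, 107.19032287597656], [633.9715576171875, 232.72280883789062]]
scene top 1452 [0.6939 0.1535 0.1307] rect ((684.9911499023438, 138.21958923339844), (172.71791076660156, 154.71676635742188), 69.21977233886719) [[582.0262451171875, 84.92398834228516], [726.678466796875, 30.03290557861328], [787.9560546875, 191.51519775390625], [643.3038330078125, 246.40628051757812]]
scene walls 1035 [ 0.6115 -0.2222  0.0971] rect ((592.3103637695312, -220.65887451171875), (165.7852325439453, 174.80555725097656), 0.980598509311676) [[507.93408203125, -134.6875], [510.9256591796875, -309.46746826171875], [676.6866455078125, -306.6302490234375], [673.695068359375, -131.85028076171875]]
scene base 2864 [ 0.5632 -0.2284  0.0124] rec
[... 809 characters left out ...]
39599609375, 72.06900024414062], [822.9615478515625, 315.90496826171875]]
side walls 1146 [ 0.6059 -0.2137  0.096 ] rect ((591.0235595703125, -220.02430725097656), (163.1619415283203, 180.0151824951172), 1.346638560295105) [[507.3498229980469, -131.9588165283203], [511.5804138183594, -311.92425537109375], [674.697265625, -308.08978271484375], [670.4666748046875, -128.12435913085938]]
side base 1581 [ 0.5486 -0.2052  0.0114] rect ((591.25927734375, -219.2747802734375), (203.3909454345703, 229.6075897216797), 1.5537965297698975) [[486.48822021484375, -107.2707290649414], [492.71417236328125, -336.7939147949219], [696.0303344726562, -331.2788391113281], [689.8043823242188, -101.75564575195312]]
```

View pics/wrist0.png

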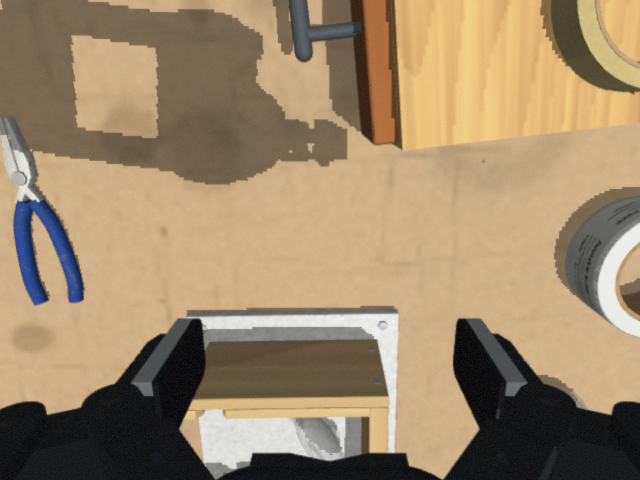

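The wrist view shows one handle end at about (305,55), the drawer front edge at x≈370–400 and the box top at (190–395, 310–480). The chest is turned about +6.6° and the handle centre is near (0.600, 0.166). I'll move closer for a wrist check.

Call:
{"api": "arm_command", "payload": {
  "rows": [
    [30,[-0.04,0.14,0],[0,0,0.074]],
    [30,[-0.08,0.28,0],[0,0,0.074]],
    [30,[-0.083,0.333,0],[0,0,0.074]],
    [30,[-0.083,0.333,0],[0,0,0.074]],
    [30,[-0.083,0.333,0],[0,0,0.074]],
    [30,[-0.083,0.333,0],[0,0,0.074]]
  ]
}}

```text
time: 0.65
tool_pos: [0.6001, 0.0994, 0.231]
tool_rot: [0.0, 0.665, 0.747, -0.0]
contact_force: [1.1, 0.7, 0.8]
gripper_width: 0.35
grasp_force: 0.0
```

```bash
python3 - <<'E'
from h import *
np.set_printoptions(precision=4,suppress=True)
f=grab('wrist','wrist1'); print(monitor.state()['tool_pos'],monitor.state()['tool_rot'])
P=cloud(f); x,y,z=[P[...,i] for i in range(3)]; c=f['color'].astype(int); sat=c.max(2)-c.min(2)
m=(abs(z-.092)<.012)&(x>.52)&(x<.64)&(y>.09)&(y<.28)
k,l,st,ce=cv2.connectedComponentsWithStats(m.astype(np.uint8))
for i in range(1,k):
    if st[i,4]>150:
        Q=P[l==i]; print(st[i],Q.mean(0),Q.min(0),Q.max(0),c[l==i].mean(0)); print(cv2.minAreaRect((Q[:,:2]*1000).astype(np.float32)))
        B=Q[Q[:,2]>.088]; print(np.polyfit(B[:,1],B[:,0],1), np.percentile(B[:,2],98))
m=(abs(z-.13)<.005)&(x>.55)&(x<.7)
# front edge of chest top per row
ys=[];xs=[]
for r in range(0,480,10):
    q=np.where(m[r])[0]
    if len(q)>20: xs.append(P[r,q[0],0]); ys.append(P[r,q[0],1])
print('front edge',np.polyfit(ys,xs,1),len(xs),min(ys),max(ys))
E
```

```text
[0.6002 0.099  0.2311] [ 0.      0.6652  0.7467 -0.0003]
[ 335    0   76  223 5925] [0.6112 0.1783 0.0952] [0.5904 0.1038 0.08  ] [0.64  0.242 0.104] [79.0046 77.8184 75.5573]
((617.1853637695312, 172.51272583007812), (41.21647262573242, 135.31163024902344), 6.33269739151001)
[-0.0455  0.6181] 0.10169248376296432
front edge [-0.109   0.6712] 33 0.05467759741466814 0.2344491152749137
```

View pics/wrist1.png

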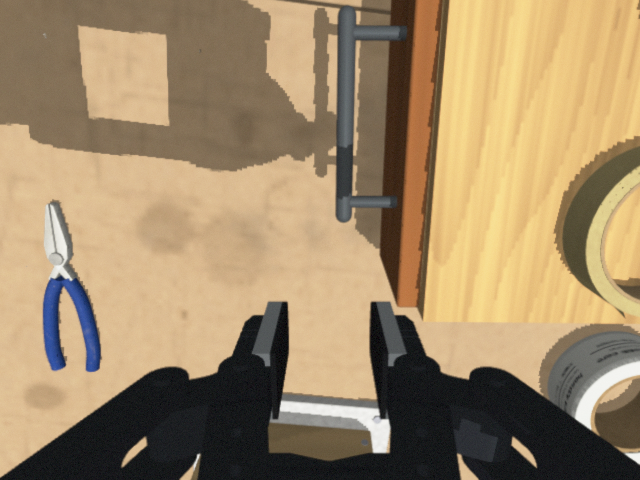

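The wrist view shows the bar from (347,8) to (344,220), its posts at rows 33 and 202, and the drawer front at x≈400–425.

```bash
python3 - <<'E'
from h import *
np.set_printoptions(precision=4,suppress=True)
f=load('wrist1');g=load('wrist0')
p=plane(f,[(347,7),(344,221),(346,33),(344,202)],.0945); print(p,p[:2].mean(0),p[2:].mean(0),np.arctan2(p[1,0]-p[0,0],p[0,1]-p[1,1]))
print(tri(f,(344,202),g,(301,33)),tri(f,(344,220),g,(305,60)))
E
```

```text
[[0.5956 0.2316 0.0945]
 [0.6102 0.1046 0.0945]
 [0.5968 0.2182 0.0945]
 [0.6086 0.1175 0.0945]] [0.6029 0.1681 0.0945] [0.6027 0.1678 0.0945] 0.1143233526962479
(array([0.6084, 0.1181, 0.0971]), np.float64(7.079023427350396e-05)) (array([0.6102, 0.1043, 0.0908]), np.float64(0.00031226554987982396))
```

Call:
{"api": "arm_command", "payload": {
  "rows": [
    [28,[0.01,0.12,0],[0,0,0]],
    [28,[0.01,0.227,-0.05],[0,0,0]],
    [28,[0.01,0.227,-0.15],[0,0,0]],
    [28,[0.01,0.227,-0.25],[0,0,0]],
    [28,[0.01,0.227,-0.33],[0,0,0]],
    [28,[0.01,0.227,-0.4],[0,0,0]],
    [28,[0.01,0.227,-0.44],[0,0,0]],
    [28,[0.01,0.227,-0.48],[0,0,0]],
    [28,[0.01,0.227,-0.5],[0,0,0]],
    [28,[0.01,0.227,-0.5],[0,0,0]]
  ]
}}

```text
time: 1.53
tool_pos: [0.6027, 0.1674, 0.0802]
tool_rot: [-0.001, 0.665, 0.747, -0.001]
contact_force: [-0.8, 0.0, -0.7]
gripper_width: 0.332
grasp_force: 0.0
```

Call:
{"api": "arm_command", "payload": {
  "rows": [
    [5,[0,0,0],[0,0,0]],
    [5,[0,0,0],[0,0,0]],
    [5,[0,0,0],[0,0,0]],
    [5,[0,0,0],[0,0,0]],
    [5,[0,0,0],[0,0,0]]
  ]
}}

```text
time: 1.95
tool_pos: [0.6023, 0.1677, 0.0826]
tool_rot: [-0.001, 0.665, 0.747, -0.001]
contact_force: [-6.1, -1.5, 2.6]
gripper_width: 0.1
grasp_force: 58.5
```

Call:
{"api": "arm_command", "payload": {
  "rows": [
    [5,[-0.03,-0.0035,0],[0,0,0]],
    [5,[-0.08,-0.009,0],[0,0,0]],
    [5,[-0.13,-0.015,0],[0,0,0]],
    [5,[-0.18,-0.021,0],[0,0,0]],
    [5,[-0.23,-0.026,0],[0,0,0]],
    [5,[-0.28,-0.032,0],[0,0,0]],
    [5,[-0.33,-0.038,0],[0,0,0]],
    [5,[-0.38,-0.044,0],[0,0,0]],
    [5,[-0.43,-0.049,0],[0,0,0]],
    [5,[-0.48,-0.055,0],[0,0,0]],
    [5,[-0.52,-0.06,0],[0,0,0]],
    [5,[-0.52,-0.06,0],[0,0,0]]
  ]
}}

```text
time: 2.95
tool_pos: [0.4458, 0.1504, 0.0826]
tool_rot: [0.0, 0.665, 0.747, 0.001]
contact_force: [-1.5, 1.2, -0.7]
gripper_width: 0.099
grasp_force: 60.2
```

Call:
{"api": "arm_command", "payload": {
  "rows": [
    [28,[0,0,0],[0,0,0]],
    [28,[0,0,0],[0,0,0]],
    [28,[0,0,0],[0,0,0]],
    [28,[0,0,0.06],[0,0,0]],
    [28,[0,0,0.18],[0,0,0]],
    [28,[0,0,0.3],[0,0,0]],
    [28,[0.05,0,0.42],[0,0,0]],
    [28,[0.14,-0.07,0.52],[0,0,0]],
    [28,[0.24,-0.15,0.6],[0,0,0]],
    [28,[0.33,-0.2,0.667],[0,0,0]],
    [28,[0.38,-0.23,0.667],[0,0,0]],
    [28,[0.38,-0.23,0.667],[0,0,0]]
  ]
}}

```text
time: 3.95
tool_pos: [0.5651, 0.0786, 0.2837]
tool_rot: [0.002, 0.666, 0.746, 0.001]
contact_force: [0.0, -0.2, -1.2]
gripper_width: 0.329
grasp_force: 0.0
```

```bash
python3 - <<'E'
from h import *
f=grab('wrist','wrist2'); print(monitor.state()['tool_pos']); grab('side','side2');grab('scene','scene2')
E
```

```text
[0.56291323 0.0797929  0.28197428]
```

View pics/wrist2.png

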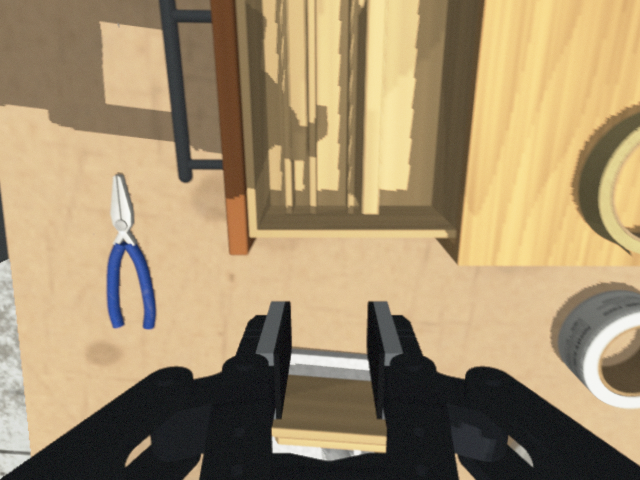

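The wrist view shows the open drawer: one board top at columns 365–383 with its end at row 213, and the front pair of battens at columns 287–315 with no clear board. I'll check heights with depth from all three cameras.

```bash
python3 - <<'E'
from h import *
np.set_printoptions(precision=4,suppress=True)
ca,sa=np.cos(.1143),np.sin(.1143)
for n in ['wrist2','side2','scene2']:
    f=load(n);P=cloud(f); X=P[...,0]-.4467;Y=P[...,1]-.150
    u=ca*X+sa*Y; v=-sa*X+ca*Y; z=P[...,2]   # chest frame from handle
    m=(abs(z-.107)<.007)&(u>.055)&(u<.19)&(abs(v)<.093)
    k,l,st,ce=cv2.connectedComponentsWithStats(m.astype(np.uint8))
    for i in range(1,k):
        if st[i,4]>30:
            q=l==i; print(n,st[i],'u',u[q].min(),u[q].max(),'v',v[q].min(),v[q].max(),'z',np.median(z[q]), 'wc',P[q].mean(0))
a=cv2.imread('pics/side2.png')[180:480,100:420]; b=cv2.imread('pics/scene2.png')[150:300,120:320]
cv2.imwrite('pics/c2.png',np.hstack([cv2.resize(a,(400,375)),cv2.resize(b,(400,375))]))
E
```

```text
wrist2 [244   0  15 224 681] u 0.05500036095967087 0.05666701192474051 v -0.0928439053976886 0.0598054781401876 z 0.10651600335280992 wc [0.5026 0.1519 0.1055]
wrist2 [ 289    0   20  162 2770] u 0.08335642294395203 0.09579861203749022 v -0.04566555357762277 0.05946875856649211 z 0.1067400163096067 wc [0.5347 0.1701 0.1067]
wrist2 [ 363    0   26  215 3823] u 0.1369356022254693 0.15007355623231175 v -0.08588433927183857 0.0604480995090793 z 0.10669176383396489 wc [0.5897 0.1591 0.1065]
side2 [225 287  51  57 512] u 0.13362732286207243 0.14974144831748246 v -0.08791924981920643 0.06404209340037033 z 0.10591306817355994 wc [0.5876 0.1591 0.1056]
side2 [248 311  40  46 414] u 0.08024179898350964 0.09636908634604652 v -0.04522663515676732 0.06752840925427515 z 0.1060724615912414 wc [0.5316 0.1746 0.1058]
scene2 [190 211  56  12 298] u 0.1278920834967867 0.14803809754959185 v -0.08635825817999186 0.0635094233917385 z 0.10672609935290622 wc [0.5847 0.1544 0.1066]
scene2 [183 227  43  10 240] u 0.07565074830583228 0.0948214724971341 v -0.04549153904587388 0.06554917844016722 z 0.10695860333138119 wc [0.5286 0.1697 0.1064]
```

View pics/c2.png

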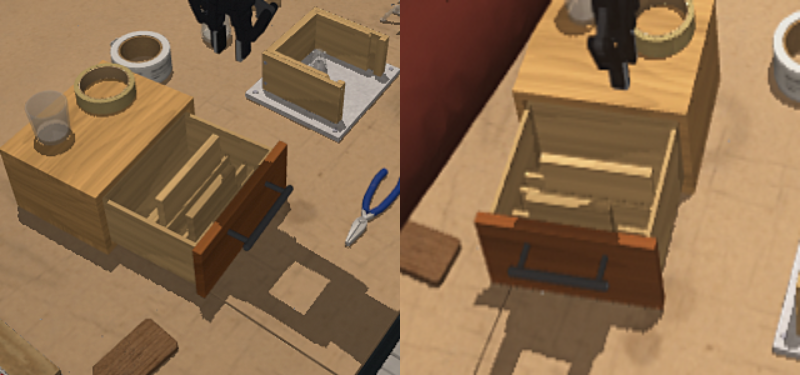

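The long board is the rear one: 150 mm long, centre u=0.143, v=-0.012, top at z≈0.107. The short board is in front at u=0.0895. I'll refine the pose using the wrist image edges.

```bash
python3 - <<'E'
from h import *
np.set_printoptions(precision=4,suppress=True)
s=monitor.state(); print(s['tool_pos'],s['tool_rot'])
for n,lo in (('wrist2',.136),('side2',.13)):
    f=load(n);P=cloud(f); ca,sa=np.cos(.1143),np.sin(.1143)
    X=P[...,0]-.4467;Y=P[...,1]-.150;u=ca*X+sa*Y; v=-sa*X+ca*Y; z=P[...,2]
    m=(abs(z-.107)<.007)&(u>lo)&(u<.155)&(abs(v)<.093)
    k,l,st,ce=cv2.connectedComponentsWithStats(m.astype(np.uint8)); i=1+st[1:,4].argmax()
    cn=cv2.findContours((l==i).astype(np.uint8),0,1)[0][0].reshape(-1,2)
    W=plane(f,cn,.107); r=cv2.minAreaRect((W[:,:2]*1000).astype(np.float32)); print(n,r); print(cv2.boxPoints(r))
E
```

```text
[0.5608 0.0811 0.2804] [-0.0008  0.6649  0.7469 -0.0006]
wrist2 ((590.4118041992188, 153.12783813476562), (13.297636985778809, 144.8326416015625), 6.3998494148254395)
[[575.7325 224.3517]
 [591.8764  80.4217]
 [605.0911  81.9039]
 [588.9472 225.834 ]]
side2 ((587.02880859375, 156.8189697265625), (17.478076934814453, 153.0150604248047), 7.135610103607178)
[[568.8539 231.6484]
 [587.8611  79.8185]
 [605.2037  81.9895]
 [586.1965 233.8195]]
```

Call:
{"api": "arm_command", "payload": {
  "rows": [
    [32,[0.05,0.12,0],[0,0,0]],
    [32,[0.097,0.25,-0.02],[0,0,0]],
    [32,[0.097,0.25,-0.12],[0,0,0]],
    [32,[0.097,0.25,-0.24],[0,0,0]],
    [32,[0.097,0.25,-0.36],[0,0,0]],
    [32,[0.097,0.25,-0.46],[0,0,0]],
    [32,[0.097,0.25,-0.54],[0,0,0]],
    [32,[0.097,0.25,-0.6],[0,0,0]],
    [32,[0.097,0.25,-0.65],[0,0,0]],
    [32,[0.097,0.25,-0.68],[0,0,0]],
    [32,[0.097,0.25,-0.695],[0,0,0]],
    [32,[0.097,0.25,-0.695],[0,0,0]]
  ]
}}

```text
time: 5.1
tool_pos: [0.5889, 0.1563, 0.0717]
tool_rot: [-0.001, 0.665, 0.747, -0.001]
contact_force: [-1.2, -0.4, -0.0]
gripper_width: 0.379
grasp_force: 0.0
```

Call:
{"api": "arm_command", "payload": {
  "rows": [
    [5,[0,0,0],[0,0,0]],
    [5,[0,0,0],[0,0,0]],
    [5,[0,0,0],[0,0,0]],
    [5,[0,0,0],[0,0,0]],
    [5,[0,0,0],[0,0,0]],
    [5,[0,0,0],[0,0,0]]
  ]
}}

```text
time: 5.6
tool_pos: [0.591, 0.1562, 0.0742]
tool_rot: [0.001, 0.665, 0.747, 0.001]
contact_force: [-0.7, -0.0, 3.6]
gripper_width: 0.131
grasp_force: 59.5
```

Call:
{"api": "arm_command", "payload": {
  "rows": [
    [5,[0,0,0.02],[0,0,0]],
    [5,[0,0,0.05],[0,0,0]],
    [5,[0,0,0.1],[0,0,0]],
    [5,[0,0,0.15],[0,0,0]],
    [5,[0,0,0.2],[0,0,0]],
    [5,[0,0,0.25],[0,0,0]],
    [5,[0,0,0.3],[0,0,0]],
    [5,[0,0,0.35],[0,0,0]],
    [5,[0,0,0.4],[0,0,0]],
    [5,[0,0,0.43],[0,0,0]],
    [5,[0,0,0.43],[0,0,0]]
  ]
}}

```text
time: 6.52
tool_pos: [0.5915, 0.1561, 0.2051]
tool_rot: [0.002, 0.665, 0.747, 0.002]
contact_force: [0.5, 1.0, -0.6]
gripper_width: 0.132
grasp_force: 58.9
```

```bash
python3 - <<'E'
from h import *
grab('side','side3');grab('scene','scene3')
a=cv2.imread('pics/side2.png')[170:300,280:430]; b=cv2.imread('pics/scene2.png')[210:310,300:415]
cv2.imwrite('pics/c3.png',np.hstack([cv2.resize(a,(400,347),interpolation=2),cv2.resize(b,(399,347),interpolation=2)]))
print(monitor.state()['tool_pos'])
E
```

```text
[0.59009718 0.15596165 0.20185805]
```

View pics/c3.png

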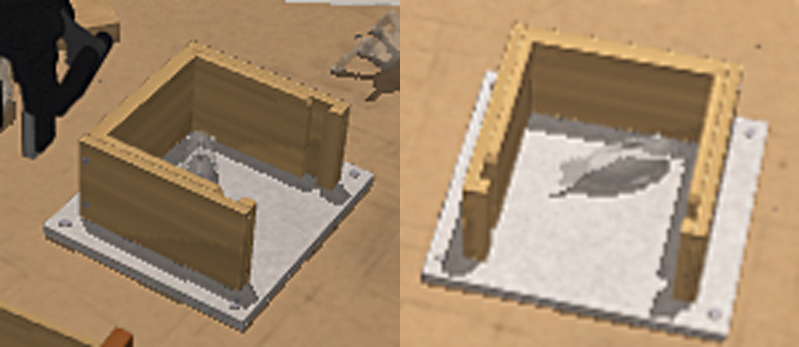

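The crops show the box with its groove notches near the front: in the side crop the far-wall groove is at (308–325, 100), and in the scene crop they are at (488,172) and (693,205). I'll carry the board in front of the box and look at each groove with the wrist camera.

Call:
{"api": "arm_command", "payload": {
  "rows": [
    [5,[-0.03,-0.08,0],[0,0,-0.01]],
    [5,[-0.07,-0.18,0],[0,0,-0.02]],
    [5,[-0.11,-0.28,0],[0,0,-0.03]],
    [5,[-0.15,-0.38,0],[0,0,-0.04]],
    [5,[-0.19,-0.48,0],[0,0,-0.05]],
    [5,[-0.23,-0.58,0],[0,0,-0.058]],
    [5,[-0.27,-0.68,0],[0,0,-0.058]],
    [5,[-0.31,-0.78,0],[0,0,-0.058]],
    [5,[-0.35,-0.88,0],[0,0,-0.058]],
    [5,[-0.38,-0.96,0],[0,0,-0.058]],
    [5,[-0.4,-1.0,0],[0,0,-0.058]],
    [5,[-0.4,-1.0,0],[0,0,-0.058]]
  ]
}}

```text
time: 7.62
tool_pos: [0.4684, -0.1458, 0.2002]
tool_rot: [-0.001, 0.7, 0.715, -0.001]
contact_force: [0.3, -0.5, -1.5]
gripper_width: 0.13
grasp_force: 58.8
```

Call:
{"api": "arm_command", "payload": {
  "rows": [
    [5,[0,-0.06,0],[0,0,0]],
    [5,[0,-0.12,0],[0,0,0]],
    [5,[0,-0.16,0],[0,0,0]],
    [5,[0,-0.16,0],[0,0,0]],
    [5,[0,-0.16,0],[0,0,0]],
    [5,[0,-0.16,0],[0,0,0]]
  ]
}}

```text
time: 8.12
tool_pos: [0.4701, -0.1911, 0.2013]
tool_rot: [-0.001, 0.698, 0.716, 0.0]
contact_force: [0.5, -0.1, -1.6]
gripper_width: 0.129
grasp_force: 58.8
```

```bash
python3 - <<'E'
from h import *
grab('wrist','w4');s=monitor.state(); print(s['tool_pos'],s['tool_rot'])
E
```

```text
[ 0.47019022 -0.19106759  0.20149818] [-4.75174057e-04  6.97855268e-01  7.16238639e-01  1.06418579e-04]
```

Call:
{"api": "arm_command", "payload": {
  "rows": [
    [5,[0,-0.08,0],[0,0,0]],
    [5,[0,-0.18,0],[0,0,0]],
    [5,[0,-0.28,0],[0,0,0]],
    [5,[0,-0.38,0],[0,0,0]],
    [5,[0,-0.46,0],[0,0,0]],
    [5,[0,-0.5,0],[0,0,0]],
    [5,[0,-0.5,0],[0,0,0]],
    [5,[0,-0.5,0],[0,0,0]],
    [5,[0,-0.5,0],[0,0,0]]
  ]
}}

```text
time: 8.92
tool_pos: [0.4704, -0.3406, 0.2017]
tool_rot: [-0.0, 0.698, 0.716, 0.0]
contact_force: [0.1, 0.5, -0.5]
gripper_width: 0.131
grasp_force: 58.8
```

```bash
python3 - <<'E'
from h import *
grab('wrist','w5');s=monitor.state(); print(s['tool_pos'],s['tool_rot'])
a=[cv2.resize(cv2.imread(f'pics/{n}.png'),(400,300),interpolation=3) for n in('w4','w5')]
cv2.imwrite('pics/c5.png',np.hstack(a))
E
```

```text
[ 0.47038174 -0.34051871  0.20176391] [-3.11580681e-04  6.97656579e-01  7.16432246e-01  1.94247826e-04]
```

View pics/c5.png

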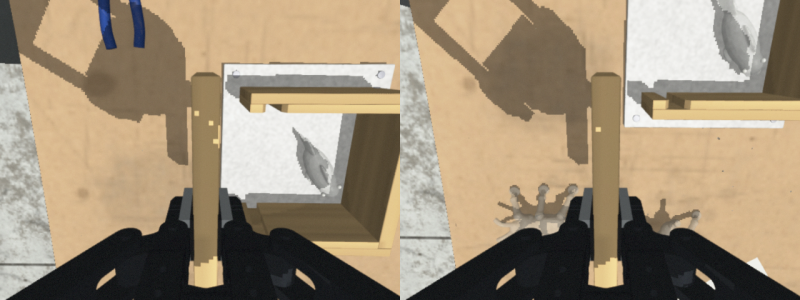

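The wrist views show the left wall's groove notch near full-frame pixel (440,165) in w4 and the right wall's near (445,160) in w5, plus the held board with its far end at about (327,118). I'll measure the notches in a crop pair, using rows and columns of the wall-top mask.

```bash
python3 - <<'E'
from h import *
np.set_printoptions(precision=4,suppress=True,linewidth=160)
ims=[]
for n in ('w4','w5'):
    f=load(n); P=cloud(f); z=P[...,2]; 
    m=(z>.088)&(z<.106)&(P[...,0]>.49)
    W=plane(f,np.argwhere(np.ones((480,640)))[:,::-1],.097).reshape(480,640,3)
    v0,v1,u0,u1=(125,205,370,530)
    print(n)
    for u in range(u0,u1,4):
        q=np.where(m[v0:v1,u])[0]+v0
        if len(q): print(u,'x %.4f'%W[q[0],u,0],q[0],q[-1],len(q),'y %.4f %.4f'%(W[q[0],u,1],W[q[-1],u,1]))
    ims.append(cv2.resize(cv2.cvtColor(f['color'],4)[v0:v1,u0:u1],(800,300) if 0 else (600,300),interpolation=0))
cv2.imwrite('pics/c6.png',np.vstack(ims))
E
```

```text
w4
398 x 0.5086 160 179 17 y -0.1416 -0.1524
402 x 0.5103 147 180 33 y -0.1343 -0.1529
406 x 0.5126 147 180 34 y -0.1342 -0.1528
410 x 0.5148 147 180 34 y -0.1342 -0.1528
414 x 0.5171 147 180 34 y -0.1341 -0.1527
418 x 0.5193 147 180 34 y -0.1341 -0.1527
422 x 0.5216 147 179 33 y -0.1340 -0.1520
426 x 0.5238 147 165 19 y -0.1340 -0.1440
430 x 0.5261 147 165 19 y -0.1339 -0.1439
434 x 0.5283 147 165 19 y -0.1339 -0.1439
438 x 0.5306 148 165 18 y -0.1344 -0.1438
442 x 0.5329 148 165 18 y -0.1343 -0.1438
446 x 0.5351 148 165 18 y -0.1342 -0.1437
450 x 0.5373 147 178 30 y -0.1336 -0.1511
454 x 0.5396 148 179 32 y -0.1341 -0.1516
458 x 0.5419 148 179 32 y -0.1341 -0.1515
462 x 0.5441 148 180 33 y -0.1340 -0.1521
466 x 0.5463 147 180 33 y -0.1334 -0.1520
470 x 0.5486 148 180 33 y -0.1339 -0.1519
474 x 0.5508 148 180 33 y -0.1339 -0.1519
478 x 0.5531 148 180 32 y -0.1338 -0.1518
482 x 0.5553 148 180 33 y -0.1338 -0.1518
486 x 0.5575 148 180 33 y -0.1337 -0.1517
490 x 0.5598 148 180 33 y -0.1337 -0.1517
494 x 0.5620 148 180 33 y -0.1336 -0.1516
498 x 0.5642 148 180 33 y -0.1336 -0.1516
502 x
[... 935 characters left out ...]
159 191 33 y -0.2896 -0.3079
466 x 0.5475 159 190 32 y -0.2895 -0.3073
470 x 0.5498 159 191 33 y -0.2895 -0.3078
474 x 0.5520 159 191 33 y -0.2894 -0.3078
478 x 0.5543 159 191 32 y -0.2894 -0.3077
482 x 0.5565 159 191 33 y -0.2893 -0.3076
486 x 0.5588 159 191 33 y -0.2893 -0.3076
490 x 0.5610 159 191 33 y -0.2892 -0.3075
494 x 0.5633 159 191 33 y -0.2892 -0.3075
498 x 0.5656 159 191 33 y -0.2891 -0.3074
502 x 0.5678 159 191 33 y -0.2891 -0.3074
506 x 0.5701 159 191 33 y -0.2890 -0.3073
510 x 0.5723 159 190 32 y -0.2890 -0.3067
514 x 0.5746 159 191 33 y -0.2889 -0.3072
518 x 0.5769 160 191 32 y -0.2894 -0.3071
522 x 0.5791 160 191 32 y -0.2894 -0.3071
526 x 0.5813 159 191 33 y -0.2888 -0.3070
```

View pics/c6.png

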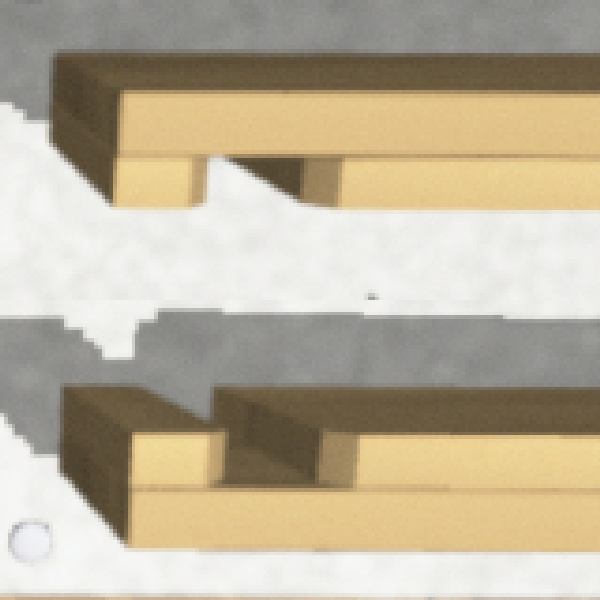

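Crop pair: in w4 the groove lead-in runs from column 421.5 to 460.7, and in w5 from 425.2 to 465.2. That gives widths of 22.1 and 22.7 mm against 23 mm expected. The groove bottoms are 153.4 mm apart against 154 mm expected. Box yaw is 0.0226 and the seat is at about (0.5341, -0.2208). Next I measure the held board in the same frames.

```bash
python3 - <<'E'
from h import *
np.set_printoptions(precision=4,suppress=True,linewidth=160)
for n in ('w4','w5'):
    f=load(n); P=cloud(f); z=P[...,2]
    m=(z>.222)&(z<.246)&(abs(P[...,0]-.47)<.03)
    m[300:]=0
    k,l,st,ce=cv2.connectedComponentsWithStats(m.astype(np.uint8)); i=1+st[1:,4].argmax(); q=l==i
    zt=np.median(z[q]); print(n,st[i],'top z',zt,np.percentile(z[q],[5,95]))
    L=[];
    for v in range(st[i,1]+8,290,4):
        c=np.where(q[v])[0]; a=plane(f,[(c[0]-.5,v),(c[-1]+.5,v)],zt); L.append(a.mean(0)); w=a[1,0]-a[0,0]
    L=np.array(L); p=np.polyfit(L[:,1],L[:,0],1)
    rows=np.where(q[:,320:335].sum(1)>8)[0][0]
    e=plane(f,[(327,rows-.5)],zt)[0]; print('x=f(y)',p,'width',w,'end',e,'x at tool y',np.polyval(p,e[1]-.075))
    # underside of end face: lowest visible
    m2=(abs(P[...,0]-.47)<.03)&(z>.13)&(z<.246); m2[200:]=0
    print('z range',np.nanmin(z[m2]),np.nanmax(z[m2]))
E
```

```text
w4 [ 305  120   48  180 8092] top z 0.2338957327282848 [0.2329 0.2349]
x=f(y) [-0.025   0.4658] width 0.011970143420596158 end [ 0.4683 -0.1168  0.2339] x at tool y 0.4706411948991396
z range 0.1541923210152672 0.23619261002542175
w5 [ 305  120   48  180 8096] top z 0.23422068490357212 [0.2332 0.2352]
x=f(y) [-0.0258  0.4621] width 0.011971646494976007 end [ 0.4685 -0.2663  0.2342] x at tool y 0.47086370329663635
z range 0.15420358982872645 0.23648579410943765
```

Call:
{"api": "arm_command", "payload": {
  "rows": [
    [5,[0.03,0.06,0],[0,0,0]],
    [5,[0.07,0.14,0],[0,0,0]],
    [5,[0.12,0.22,0],[0,0,0]],
    [5,[0.16,0.3,0],[0,0,0]],
    [5,[0.19,0.36,0],[0,0,0]],
    [5,[0.211,0.401,0],[0,0,0]],
    [5,[0.211,0.401,-0.03],[0,0,0]],
    [5,[0.211,0.401,-0.06],[0,0,0]],
    [5,[0.211,0.401,-0.09],[0,0,0]],
    [5,[0.211,0.401,-0.12],[0,0,0]],
    [5,[0.211,0.401,-0.12],[0,0,0]],
    [5,[0.211,0.401,-0.12],[0,0,0]]
  ]
}}

```text
time: 9.97
tool_pos: [0.5325, -0.222, 0.1644]
tool_rot: [-0.001, 0.699, 0.715, -0.0]
contact_force: [0.3, -0.0, -1.3]
gripper_width: 0.129
grasp_force: 58.9
```

```bash
python3 - <<'E'
from h import *
grab('side','s7');s=monitor.state(); print(s['tool_pos'],s['tool_rot'],s['contact_force'])
a=cv2.imread('pics/s7.png')[150:300,280:440]
f=grab('wrist','w7'); b=cv2.cvtColor(f['color'],4)[60:260,230:450]
cv2.imwrite('pics/c7.png',np.hstack([cv2.resize(a,(400,375),interpolation=2),cv2.resize(b,(400,375),interpolation=2)]))
E
```

```text
[ 0.5330327  -0.22223497  0.16536538] [-4.33296715e-04  6.98548097e-01  7.15562958e-01 -1.49477299e-04] [ 0.41419292 -0.70013135 -1.73934096]
```

View pics/c7.png

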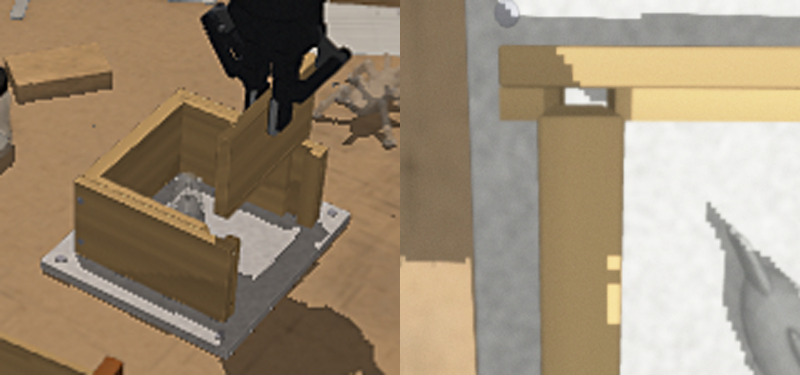

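The last crops show the board above the box, lined up with both grooves in x, with its bottom just above the walls. I'll check the settled pose.

```bash
python3 - <<'E'
from h import *
np.set_printoptions(precision=4,suppress=True)
for i in range(3):
    f=grab('wrist'); print(monitor.state()['tool_pos'])
P=cloud(f); z=P[...,2]; 
m=(z>.185)&(z<.210)&(abs(P[...,0]-.533)<.03); m[300:]=0
zt=np.median(z[m]); L=[]
for v in range(135,290,5):
    c=np.where(m[v])[0]
    if len(c): L.append(plane(f,[(c[0]-.5,v),(c[-1]+.5,v)],zt).mean(0))
L=np.array(L); r=np.where(m[:,320:335].sum(1)>8)[0][0]; e=plane(f,[(327,r-.5)],zt)[0]
p=np.polyfit(L[:,1],L[:,0],1); print(zt,r,'centre',np.polyval(p,e[1]-.075),e[1]-.075,p[0])
# groove again, left wall
W=(z>.088)&(z<.106); 
for u in (345,350,380,390,400,410):
    q=np.where(W[60:200,u])[0]+60; print(u,q[[0,-1]],plane(f,[(u,q[-1]+.5)],.097)) if len(q) else 0
E
```

```text
[ 0.5336 -0.2223  0.1664]
[ 0.5338 -0.2223  0.1666]
[ 0.5338 -0.2222  0.1666]
0.1990472471835311 120 centre 0.5341861723803125 -0.22288819567796758 -0.023835141676378308
345 [ 84 105] [[ 0.54   -0.1443  0.097 ]]
350 [ 84 120] [[ 0.5426 -0.151   0.097 ]]
380 [ 84 123] [[ 0.5569 -0.152   0.097 ]]
390 [ 84 123] [[ 0.5617 -0.1519  0.097 ]]
400 [ 84 123] [[ 0.5665 -0.1518  0.097 ]]
410 [ 85 123] [[ 0.5712 -0.1517  0.097 ]]
```

Call:
{"api": "arm_command", "payload": {
  "rows": [
    [5,[0,0.007,0],[0,0,0]],
    [5,[0,0.007,-0.01],[0,0,0]],
    [5,[0,0.007,-0.025],[0,0,0]],
    [5,[0,0.007,-0.04],[0,0,0]],
    [5,[0,0.007,-0.055],[0,0,0]],
    [5,[0,0.007,-0.07],[0,0,0]],
    [5,[0,0.007,-0.085],[0,0,0]],
    [5,[0,0.007,-0.1],[0,0,0]],
    [5,[0,0.007,-0.11],[0,0,0]],
    [5,[0,0.007,-0.11],[0,0,0]]
  ]
}}

```text
time: 11.05
tool_pos: [0.5335, -0.2194, 0.1321]
tool_rot: [-0.0, 0.698, 0.716, 0.0]
contact_force: [1.3, 0.1, -3.0]
gripper_width: 0.129
grasp_force: 58.9
```

Call:
{"api": "arm_command", "payload": {
  "rows": [
    [5,[0,0,-0.015],[0,0,0]],
    [5,[0,0,-0.035],[0,0,0]],
    [5,[0,0,-0.055],[0,0,0]],
    [5,[0,0,-0.075],[0,0,0]],
    [5,[0,0,-0.095],[0,0,0]],
    [5,[0,0,-0.115],[0,0,0]],
    [5,[0,0,-0.135],[0,0,0]],
    [5,[0,0,-0.155],[0,0,0]],
    [5,[0,0,-0.175],[0,0,0]],
    [5,[0,0,-0.19],[0,0,0]],
    [5,[0,0,-0.2],[0,0,0]],
    [5,[0,0,-0.2],[0,0,0]]
  ]
}}

```text
time: 12.05
tool_pos: [0.5334, -0.2194, 0.0721]
tool_rot: [-0.0, 0.698, 0.716, 0.0]
contact_force: [2.9, 0.2, -2.3]
gripper_width: 0.135
grasp_force: 58.8
```

Expected TCP height when home is about 0.0645. I'll lower in small steps until it touches.

Call:
{"api": "arm_command", "payload": {
  "rows": [
    [5,[0,0,-0.006],[0,0,0]],
    [5,[0,0,-0.012],[0,0,0]],
    [5,[0,0,-0.018],[0,0,0]],
    [5,[0,0,-0.022],[0,0,0]],
    [5,[0,0,-0.025],[0,0,0]],
    [5,[0,0,-0.025],[0,0,0]]
  ]
}}

```text
time: 12.55
tool_pos: [0.5335, -0.2196, 0.0654]
tool_rot: [0.0, 0.698, 0.716, 0.0]
contact_force: [2.7, -0.1, -1.5]
gripper_width: 0.134
grasp_force: 59.1
```

```bash
python3 - <<'E'
from h import *
np.set_printoptions(precision=4,suppress=True)
f=grab('wrist','w8');s=monitor.state(); print(s['tool_pos'],s['contact_force'])
P=cloud(f); z=P[...,2]
m=(abs(P[...,0]-.534)<.008)&(z>.08)&(z<.12); m[300:]=0
print('board',np.median(z[m&(P[...,1]<-.155)&(P[...,1]>-.2)]),'wall',np.median(z[(abs(P[...,1]+.143)<.006)&(P[...,0]>.56)&(z>.08)&(z<.12)]))
E
```

```text
[ 0.5335 -0.2196  0.0653] [ 2.1282  0.2829 -1.3961]
board 0.09779207359729096 wall 0.09661647437438312
```

Call:
{"api": "arm_command", "payload": {
  "rows": [
    [5,[0,0,-0.003],[0,0,0]],
    [5,[0,0,-0.006],[0,0,0]],
    [5,[0,0,-0.007],[0,0,0]],
    [5,[0,0,-0.007],[0,0,0]]
  ]
}}

```text
time: 12.93
tool_pos: [0.5337, -0.2196, 0.0643]
tool_rot: [-0.0, 0.698, 0.716, -0.0]
contact_force: [0.0, 1.8, 5.2]
gripper_width: 0.127
grasp_force: 59.9
```

Touching the base: the force is now up at 5 N and the TCP is at 0.0643. I'll open the fingers gently and rise.

Call:
{"api": "arm_command", "payload": {
  "rows": [
    [20,[0,0,0],[0,0,0]],
    [28,[0,0,0],[0,0,0]],
    [28,[0,0,0],[0,0,0]],
    [28,[0,0,0.02],[0,0,0]],
    [28,[0,0,0.06],[0,0,0]],
    [28,[0,0,0.12],[0,0,0]],
    [28,[0,0,0.2],[0,0,0]],
    [28,[0,0,0.3],[0,0,0]],
    [28,[0,0,0.4],[0,0,0]],
    [28,[0,0,0.45],[0,0,0]],
    [28,[0,0,0.45],[0,0,0]]
  ]
}}

```text
time: 13.85
tool_pos: [0.5361, -0.2211, 0.2053]
tool_rot: [0.005, 0.698, 0.716, 0.001]
contact_force: [1.3, -0.1, 0.1]
gripper_width: 0.332
grasp_force: 0.0
```

```bash
python3 - <<'E'
from h import *
np.set_printoptions(precision=4,suppress=True)
s=monitor.state(); print(s['time'],s['tool_pos'],s['gripper_width'])
for n in ('wrist','side','scene'):
    f=grab(n,'end_'+n); P=cloud(f); x,y,z=[P[...,i] for i in range(3)]
    b=(abs(x-.534)<.009)&(y<-.16)&(y>-.28)&(z>.07)&(z<.13)
    w=(abs(y+.143)<.006)&(x>.57)&(x<.66)&(z>.08)&(z<.12)
    fs=(x>.57)&(x<.63)&(abs(y+.22)<.05)
    print(n,b.sum(),'board top',np.median(z[b]) if b.any() else 0,P[b].mean(0),'wall',np.median(z[w]))
    m=(abs(z-.107)<.006)&(abs(x-.533)<.03)&(y>.1)&(y<.25); print('short',m.sum(),P[m].mean(0))
E
```

```text
13.85 [ 0.5361 -0.2211  0.2053] 0.33229289698093034
wrist 3654 board top 0.09670886979871493 [ 0.5337 -0.2161  0.0967] wall 0.09660447892371793
short 0 [nan nan nan]
side 390 board top 0.09382144738684056 [ 0.5299 -0.2216  0.0898] wall 0.0965172605142009
short 421 [0.53   0.1702 0.1058]
scene 494 board top 0.09247243675233185 [ 0.5304 -0.2219  0.089 ] wall 0.0973001977457838
short 5 [0.532  0.1178 0.1023]<stdin>:10: RuntimeWarning: Mean of empty slice.
  ret = um.true_divide(
```

The board top is flush with the walls (96.7 against 96.6 mm) and the short board is still in place, so I'm handing in.

```bash
python3 -c "
from h import *
print(manip.job_done())"
```

```text
the job is handed in; nothing more can be done
None
```

The long board sits fully home in both grooves, with its top flush with the box walls; the short board still stands in the open drawer, I saw no contact with the glass pieces (their positions were not re-measured), and the job is handed in with no verdict returned.

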